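# Lay the bracket and the spanner away in the tool tray

### The arm

A 6-joint arm with a two-finger parallel gripper is mounted at the origin on the work surface. World frame = base frame: x ahead of the robot, y to its left, z up, the work surface at z = 0. Lengths are in m, angles in rad, forces in N, time in s.
With the tool pointing down it reaches from about 0.3 to 0.75 m from the base axis. Payload 8.5 kg.
Tool frame: the origin (TCP) lies midway between the tips of the shut fingers; the grasp point (between the pads) lies 19 mm behind it (ctrl.hold_point_z is the distance from the TCP to the grasp point, in m); z points along the fingers, y is the line along which they close (so a half turn about z gives the same grasp; the last joint's range is limited). The gripper opens to 88 mm and grips with 3 to 60 N. Pads are 18 mm wide; open, the fingers measure 123 mm over their backs; the gripper's body (75 mm by 187 mm) begins 45 mm behind the grasp point.
Start: joints at [1.006, 0.381, 1.297, -0, 1.464, -0.215], TCP at [0.188, 0.517, 0.239] pointing down, gripper open.
Joint ranges: [-3.11, 3.11], [-0.89, 2.33], [0.22, 2.48], [-1.42, 4.56], [0.17, 2.85], [-2.88, 2.88]. Speed limits (rad/s): [2.39, 2.39, 3.14, 3.14, 3.14, 3.14].

### API

Orientations are given as [roll, pitch, yaw] about the fixed x, y, z axes, in that order (R = Rz(yaw) Ry(pitch) Rx(roll)).
In Python, from workcell import ctrl gives the robot as it stands. The module is installed in compiled form; this text tells all that it offers.
- The arm moves only by the tool servo_tool, never from a script. Its argument "series" is a list of rows, each a list of 2 entries, a list of its own where there are three numbers: the shift along the world's x, y, z as a fraction of full scale, then the turn, a rotation vector about the world's x, y, z as a fraction of full scale. A call has 1 to 20 rows; each row is the pose to reach, as a shift and turn from the pose commanded when the call began, turning the shorter way round; what a row does not reach only later rows make up. Full scale, the value 1, is 0.6 m for a shift and 180 degrees for a turn. A row lasts 1/12 s, in which the tool goes at most 41.7 mm and 7.16 degrees, less where a joint would pass 70% of its speed; a pose out of reach is approached as far as the arm can. A call with a number of a shift or a turn outside -1 to 1 is refused whole. A call with a gripper value outside its range is refused whole. "gripper" is the opening, from 0 (shut) to 1 (fully open), set as the call begins (left out, the last holds). The fingers move at their own pace and stop on an object; "squeeze" is the grip in N (left out, the last holds). Time passes only in rows, so rows that repeat a pose let the fingers close. It gives the time, the measured TCP pose, the force, the opening and the grip force at its end, in the units of the state.
- ctrl.read_state(): the state, without advancing time (a new reading comes with each control period).
- ctrl.read_camera(name): name is "side" or "top" or "wrist"; returns a dict with "pixels" (420x560x3 uint8, blue, green, red), "mtx" (3x3 intrinsics, pixels), "R" (3x3) and "t" (3): a world point X has camera coordinates R X + t. Camera axes: x right, y down, z forward; pixel columns grow to the right and rows downward; lengths in m; the calibration is good to about 2 mm. A picture is of the moment at which its call begins. There is no depth.
- ctrl.close_job(): hands the job in; it is judged then, once.
The state is a dict: "time_s": time; "joint_pos": joint angles; "dq": joint speeds; "joint_efforts": joint torques, N m; "ee_pos": TCP position; "tool_rot": TCP orientation; "force": force on the tool from outside, world axes, zero at the start; "ft_torque": the same for the moment, N m; "grip_width": opening from 0.0 (shut) to 1.0 (fully open); "finger_force": force on a finger pad.
Only numpy, scipy, OpenCV 4.12 (cv2) and the standard library are available. Lean on these libraries where they do the work, as an engineer would, in place of code of your own. Each camera call takes 0.05 s, during which the arm holds its last target. There are 200 camera calls.

### The job

Take the aluminium bracket out of the drying rack, lay it flat on the rubber mat and let go of it, then take it again across its width and lay it flat in its compartment of the tool tray, its narrow tongue in the compartment's narrow end. Lay the open-ended spanner flat in its own compartment too, head in the wide end; which of the two goes in first does not matter. Lay them in, do not drop them, and leave the spatula, the beaker and the small jar where they are.

Things in the scene. Friction and masses are not known exactly. Their poses are not given: they have to be found in the camera images.
- bracket_mid (a point): Centre (mid-length, mid-width, mid-thickness) of the loose flat aluminium bracket, 140 mm long, 12 thick, 0.2 kg. x: along it to the tongue, y: through its thickness, z: across its width. x -70 to +30: 52 wide; +30 to +70: a tongue 26 wide, centred. Balances at x = -8. Starts standing on a long edge in the rack, z up, centre 32 above the table. Faces alike: either may be up in the tray.
- bracket_tip (a point): Middle of the end of the bracket's tongue, 70 mm from bracket_mid along its x. Put on its long edge on a flat surface the bracket stands by itself; it topples when its top is pushed over about 13 mm sideways, pivoting on its foot edge, and then lies with y vertical.
- rack: Fixed white drying rack, 170 x 70 mm base 6 thick; origin under its centre, x along its length. Four uprights 26 x 17 mm, their tops 36 above the table, hold the bracket near its ends in a slot 15 wide along x; between them (|x| < 49 mm) the bracket is free on both sides down to the base.
- mat_top (a point): Centre of the top of the fixed black rubber mat, which lies on the robot's side of the rack: 200 mm along its x, 160 along its y, top 3 mm above the table, z up. Its y points away from the rack, its x about along the rack's. Its centre is 140 to 155 mm from the rack's.
- bracket_place (a point): Where bracket_mid belongs in the fixed grey tool tray: mid-compartment, 11 mm above the table. x: along it to its narrow end, z up. It has the bracket's outline with 5 mm to spare all round: 62 wide, 36 wide beyond x = +35. Tray 182 (x) x 222 (y), floor 5 thick, ribs to 17 above the table. A finger trough 64 wide (|x| < 32) without ribs crosses the whole tray.
- bracket_place_tip (a point): Where bracket_tip belongs: 70 from bracket_place along its x, in the narrow end.
- spanner_mid (a point): Mid-length, half-way up, of the loose steel open-ended spanner: 160 long, 12 thick, about 0.24 kg, lying flat on the bench. x runs along it towards the head, z up. The head (x = +40 to +80) is 40 wide with an 18 wide jaw opening at its end, the handle (x = -80 to +40) 18 wide. It balances at x = +8.
- spanner_head (a point): Middle of the head end of the spanner, 80 from spanner_mid along its x.
- spanner_place (a point): Where spanner_mid belongs in the tray: the middle of the spanner's compartment (the middle one of three), 11 above the table, 85 beside bracket_place in the tray's +y; x runs along it towards its wide end, z up. Handle end 28 wide, head end 50 wide, 5 to spare all round; the same finger trough (|x| < 32) crosses it.
- spanner_place_head (a point): Where spanner_head belongs: 80 from spanner_place along its x, in the wide end.
- spatula: Loose spatula 158 long, 8 thick, lying in the third tray compartment, 55 beside spanner_place in the tray's +y; handle 12 wide. Origin at its underside, mid-length. Leave it.
- beaker: Loose glass beaker, 66 across, 85 high, beyond the spanner; origin under its centre. Leave it.
- jar: Loose small amber jar, 48 across, 50 high, on the robot's side of the spanner; origin under its centre. Leave it.
Not all that is in view belongs to the job. What is shaped like the part that bears spanner_mid but purple is not meant.

How it is judged:
By the outcome, as a careful person would: the job done as asked, in the order asked, and still so for the second after the job is handed in, with the robot touching nothing.
It also fails if it takes over 72 s, if anything falls off the work surface, if the arm or the gripper's body presses on something with over 40 N, if the wrist force passes 120 N, or if a joint passes its speed limit or range.

## Working session

There is one attempt and no reset: what is moved stays moved. The work goes in short steps, Python scripts to look and compute and a tool call to move; the robot and the scene stay as the last step left them, time stands still between calls to the robot, and variables do not carry over. Pictures are saved under pics/ and viewed, at most 13 in all, crops included, and the job is handed in when it is done.

Besides the shell and the picture viewer there is one more tool, called after "Request:" by a JSON object that holds its "name" and its "arguments", one argument or row to a line. servo_tool: Moves the arm, as the interface text tells. Its arguments: {"type":"object","properties":{"series":{"type":"array"},"gripper":{"type":"number"},"squeeze":{"type":"number"}},"required":["series"]}

```bash
mkdir -p pics; cat > h.py <<'E'
import numpy as np, cv2
from workcell import ctrl
def snap(n,f):
    c=ctrl.read_camera(n); cv2.imwrite('pics/'+f+'.png',c['pixels']); np.savez('pics/'+f+'.npz',**{k:c[k] for k in('pixels','mtx','R','t')}); return c
def load(f): return dict(np.load('pics/'+f+'.npz'))
def w(c,u,v,z):
    d=c['R'].T@np.linalg.inv(c['mtx'])@[u,v,1]; o=-c['R'].T@c['t']; return o+d*(z-o[2])/d[2]
def px(c,X):
    p=c['mtx']@(c['R']@np.array(X)+c['t']); return p[:2]/p[2]
E
python3 - <<'E'
from h import *
for n in('top','side'):
    c=snap(n,n+'0'); print(n,-c['R'].T@c['t'])
s=ctrl.read_state(); print(s)
E
```

```text
top [ 0.34386301 -0.05094537  1.18343437]
side [ 0.03372784 -0.68083076  0.79596558]
{'time_s': 0.1, 'joint_pos': array([ 1.00568761e+00,  3.81140927e-01,  1.29812597e+00,  9.57304423e-06,
        1.46358410e+00, -2.15312974e-01]), 'dq': array([-0.00199976, -0.00252454, -0.00444177,  0.00146521,  0.00026183,
        0.00064995]), 'joint_efforts': array([ 2.98825587e-03, -4.38648105e+01, -2.24913543e+01,  7.14783976e-02,
        3.41386499e-02, -3.72073043e-05]), 'ee_pos': array([0.1883672 , 0.51648976, 0.2382128 ]), 'tool_rot': array([-3.14036540e+00, -2.78146393e-04,  2.79179571e+00]), 'force': array([ 0.95116524, -0.0639384 ,  0.37610559]), 'ft_torque': array([-0.04443861,  0.04930777, -0.01159094]), 'finger_force': 0.0, 'grip_width': 1.0017717046828936}
```

View pics/top0.png

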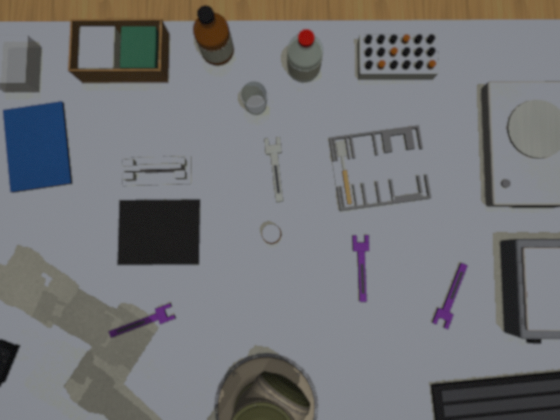

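View pics/side0.png

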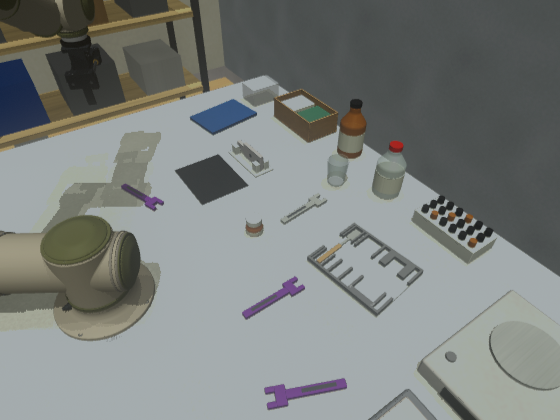

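The top view shows these items, with pixels:
- **Bracket in the rack:** about (157,171).
- **Mat:** (160,232).
- **Steel spanner:** (276,168), head up at (273,143).
- **Tray:** (380,168), with the spatula at its left.
- **Beaker:** (254,97).
- **Jar:** (271,233).

Spanner candidates are the steel one at (276,168) and the purple ones at (143,322), (362,268) and (450,295). I choose the steel one and check it in a close crop.

```bash
python3 - <<'E'
from h import *
c=load('top0'); p=c['pixels']
a=cv2.resize(p[120:280,105:215],None,fx=3.6,fy=3.6,interpolation=cv2.INTER_CUBIC)
b=cv2.resize(p[115:215,255:440],None,fx=4.3,fy=4.3,interpolation=cv2.INTER_CUBIC)
cv2.imwrite('pics/cropA.png',cv2.convertScaleAbs(a,alpha=1.3)); cv2.imwrite('pics/cropB.png',cv2.convertScaleAbs(b,alpha=1.3))
for n,u,v,z in [('rack',157,171,.006),('mat',160,232,.003),('sp',276,168,.006),('tray',380,168,.01),('jar',271,233,.05),('beaker',254,97,.04)]: print(n,w(c,u,v,z).round(3))
E
```

```text
rack [0.557 0.271 0.006]
mat [0.407 0.26  0.003]
sp [ 0.565 -0.022  0.006]
tray [ 0.563 -0.276  0.01 ]
jar [ 0.403 -0.012  0.05 ]
beaker [0.733 0.031 0.04 ]
```

View pics/cropA.png

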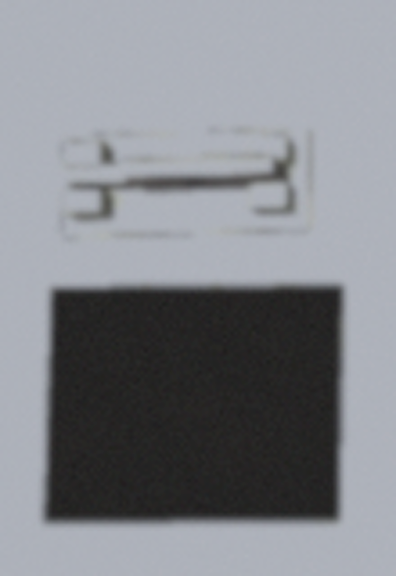

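View pics/cropB.png

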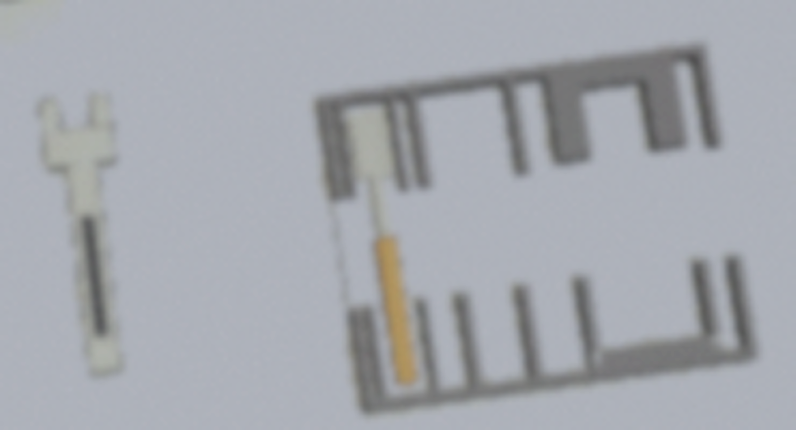

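The crops confirm the steel spanner: head toward +x, at crop (77,150), tail at (105,365). They also show the bracket compartment's narrow end on the far (+x) side. The tongue's direction isn't clear here, so I'll look at it with the wrist camera.

Request:
{"name": "servo_tool", "arguments": {
  "series": [
    [[0.615,-0.41,0.0],[0,0,-0.389]],
    [[0.615,-0.41,0.0],[0,0,-0.389]],
    [[0.615,-0.41,0.0],[0,0,-0.389]],
    [[0.615,-0.41,0.0],[0,0,-0.389]],
    [[0.615,-0.41,0.0],[0,0,-0.389]],
    [[0.615,-0.41,0.0],[0,0,-0.389]],
    [[0.615,-0.41,0.0],[0,0,-0.389]],
    [[0.615,-0.41,0.0],[0,0,-0.389]],
    [[0.615,-0.41,0.0],[0,0,-0.389]],
    [[0.615,-0.41,0.0],[0,0,-0.389]],
    [[0.615,-0.41,0.0],[0,0,-0.389]],
    [[0.615,-0.41,0.0],[0,0,-0.389]],
    [[0.615,-0.41,0.0],[0,0,-0.389]]
  ],
  "gripper": 1
}}

```text
time_s: 1.18
ee_pos: [0.558, 0.2698, 0.2378]
tool_rot: [-3.14, 0.0, 1.568]
force: [-0.0, 0.7, 0.2]
grip_width: 0.999
finger_force: 0.0
```

```bash
python3 - <<'E'
from h import *
c=snap('wrist','wr1'); s=ctrl.read_state(); print(s['time_s'],s['ee_pos'],s['tool_rot'],s['joint_pos']); print(-c['R'].T@c['t'],c['R'][2])
c=load('top0')
f=lambda x,y:(255+(x+.5)/4.3-.5,115+(y+.5)/4.3-.5)
P=[w(c,*f(*q),.017)[:2] for q in [(318,98),(703,45),(757,357),(365,412)]]
P=np.array(P);print(P.round(4),np.linalg.norm(P-np.roll(P,-1,0),axis=1))
x=(P[0]+P[1]-P[2]-P[3]);yaw=np.arctan2(x[1],x[0]);print('tray c',P.mean(0),np.degrees(yaw))
y=(P[0]+P[3]-P[1]-P[2]);print(np.degrees(np.arctan2(-y[0],y[1])))
h=w(c,*f(76,97),.012);t=w(c,*f(107,374),.012);print('sp',h,t,(h+t)/2,np.linalg.norm(h-t),np.degrees(np.arctan2(*(h-t)[1::-1])))
E
```

```text
1.2333 [0.557076   0.27074952 0.23819762] [-3.14022189e+00  3.62627704e-05  1.56962349e+00] [2.61407788e-01 5.05967628e-01 1.08953073e+00 3.20880879e-04
 1.54742748e+00 2.62572941e-01]
[0.55797143 0.34921403 0.38420932] [-0.00310144 -0.30828839 -0.95128789]
[[ 0.6381 -0.1507]
 [ 0.6685 -0.3698]
 [ 0.4896 -0.395 ]
 [ 0.4587 -0.1754]] [0.22117898 0.18063495 0.22176055 0.18112432]
tray c [ 0.56371548 -0.27268698] 7.922104593731025
7.941990120624379
sp [ 0.6402672 -0.0128487  0.012    ] [ 0.48077043 -0.03080285  0.012     ] [ 0.56051882 -0.02182578  0.012     ] 0.16050412169523995 6.422604850271233
```

View pics/wr1.png

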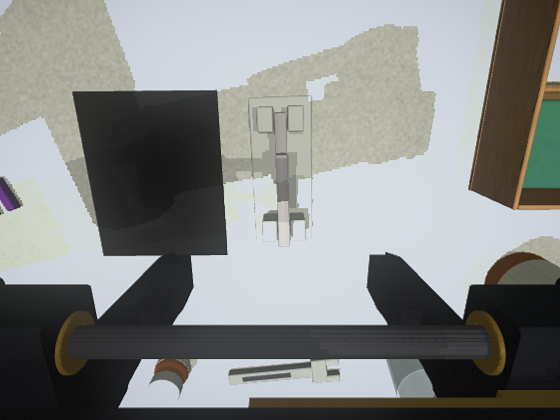

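The wrist view shows the rack at (281,168) with the bracket running from (281,112) to (284,245), and breaks at v≈153 and 205. I'll zoom in and project both tongue hypotheses.

```bash
python3 - <<'E'
from h import *
c=load('wr1'); s=load('side0')
a=cv2.resize(c['pixels'][85:265,235:325],None,fx=3.3,fy=3.3,interpolation=cv2.INTER_CUBIC)
b=cv2.resize(s['pixels'][130:185,220:285],None,fx=7,fy=7,interpolation=cv2.INTER_CUBIC)
m=np.zeros((600,800,3),np.uint8); m[:a.shape[0],:a.shape[1]]=a; m[:b.shape[0],300:300+b.shape[1]]=b
cv2.imwrite('pics/m1.png',m)
for v0 in(97,237):print('rack ends',w(c,280,v0,.006))
cen=(w(c,249,97,.006)+w(c,312,97,.006)+w(c,248,238,.006)+w(c,312,238,.006))/4;print(cen)
for k,n in((1,'+y'),(-1,'-y')):
  for X,z in((70,45),(30,45),(30,58),(-70,58)):
    P=[cen[0],cen[1]+k*X/1000,z/1000]; print(n,X,z,px(c,P).round(0),px(s,P).round(0))
for q in((74,91),(217,91),(227,254),(104,254)):print('mat',w(c,*q,.003).round(4))
E
```

```text
rack ends [0.55743055 0.35540213 0.006     ]
rack ends [0.55700974 0.18937294 0.006     ]
[0.55748384 0.27170831 0.006     ]
+y 70 45 [280. 111.] [237. 139.]
+y 30 45 [280. 151.] [243. 145.]
+y 30 58 [280. 153.] [243. 142.]
+y -70 58 [280. 245.] [259. 157.]
-y 70 45 [280. 240.] [259. 160.]
-y 30 45 [280. 207.] [253. 154.]
-y 30 58 [280. 210.] [252. 151.]
-y -70 58 [280. 111.] [237. 136.]
mat [0.3307 0.3623 0.003 ]
mat [0.4882 0.3619 0.003 ]
mat [0.4888 0.1646 0.003 ]
mat [0.3304 0.1648 0.003 ]
```

View pics/m1.png

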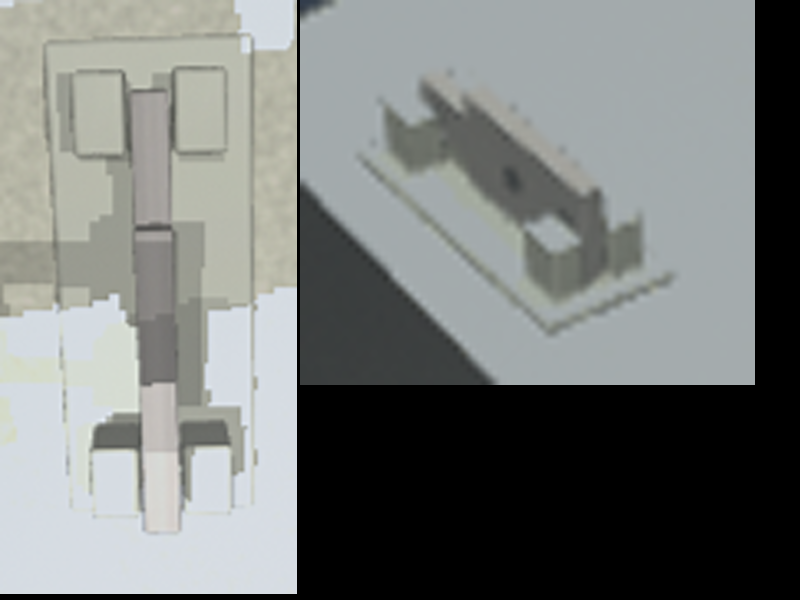

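Both views show the tongue toward +y. The bracket's middle is about (0.5595, 0.271), yaw about 91.3°. I'll descend and grasp.

Request:
{"name": "servo_tool", "arguments": {
  "series": [
    [[0.004,-0.006,-0.06],[0,0,0.007]],
    [[0.004,-0.006,-0.12],[0,0,0.007]],
    [[0.004,-0.006,-0.18],[0,0,0.007]],
    [[0.004,-0.006,-0.23],[0,0,0.007]],
    [[0.004,-0.006,-0.28],[0,0,0.007]],
    [[0.004,-0.006,-0.32],[0,0,0.007]],
    [[0.004,-0.006,-0.345],[0,0,0.007]],
    [[0.004,-0.006,-0.362],[0,0,0.007]],
    [[0.004,-0.006,-0.362],[0,0,0.007]]
  ]
}}

```text
time_s: 1.98
ee_pos: [0.5581, 0.2678, 0.02]
tool_rot: [-3.138, 0.001, 1.593]
force: [0.5, -0.6, -0.9]
grip_width: 0.999
finger_force: 0.0
```

Request:
{"name": "servo_tool", "arguments": {
  "series": [
    [[0,0,0],[0,0,0]],
    [[0,0,0],[0,0,0]],
    [[0,0,0],[0,0,0]],
    [[0,0,0],[0,0,0]],
    [[0,0,0],[0,0,0]],
    [[0,0,0],[0,0,0]],
    [[0,0,0],[0,0,0]],
    [[0,0,0],[0,0,0]]
  ],
  "gripper": 0,
  "squeeze": 25
}}

```text
time_s: 2.65
ee_pos: [0.5599, 0.267, 0.0216]
tool_rot: [3.142, -0.0, 1.592]
force: [0.4, -0.5, 0.6]
grip_width: 0.42
finger_force: 0.0
```

Request:
{"name": "servo_tool", "arguments": {
  "series": [
    [[0,0,0],[0,0,0]],
    [[0,0,0],[0,0,0]],
    [[0,0,0],[0,0,0]],
    [[0,0,0],[0,0,0]],
    [[0,0,0],[0,0,0]],
    [[0,0,0],[0,0,0]],
    [[0,0,0],[0,0,0]]
  ]
}}

```text
time_s: 3.23
ee_pos: [0.5599, 0.2671, 0.0215]
tool_rot: [3.142, 0.0, 1.592]
force: [-0.4, -0.2, -1.0]
grip_width: 0.134
finger_force: 25.0
```

Request:
{"name": "servo_tool", "arguments": {
  "series": [
    [[0,0,0.03],[0,0,0]],
    [[0,0,0.08],[0,0,0]],
    [[0,0,0.12],[0,0,0]],
    [[-0.05,0,0.13],[0,0,0]],
    [[-0.1,-0.005,0.13],[0,0,0]],
    [[-0.15,-0.01,0.13],[0,0,0]],
    [[-0.197,-0.012,0.13],[0,0,0]],
    [[-0.197,-0.012,0.08],[0,0,0]],
    [[-0.197,-0.012,0.04],[0,0,0]],
    [[-0.197,-0.012,0.02],[0,0,0]],
    [[-0.197,-0.012,0.01],[0,0,0]],
    [[-0.197,-0.012,0.002],[0,0,0]],
    [[-0.197,-0.012,-0.003],[0,0,0]],
    [[-0.197,-0.012,-0.004],[0,0,0]],
    [[-0.197,-0.012,-0.004],[0,0,0]]
  ]
}}

```text
time_s: 4.48
ee_pos: [0.442, 0.2599, 0.0196]
tool_rot: [3.141, -0.0, 1.592]
force: [-0.9, -0.0, -1.6]
grip_width: 0.133
finger_force: 25.0
```

Request:
{"name": "servo_tool", "arguments": {
  "series": [
    [[0,0,-0.001],[0,0,0]],
    [[0,0,-0.0015],[0,0,0]],
    [[0,0,-0.0015],[0,0,0]],
    [[0,0,-0.0015],[0,0,0]]
  ]
}}

```text
time_s: 4.82
ee_pos: [0.4418, 0.2599, 0.0185]
tool_rot: [3.141, -0.0, 1.592]
force: [0.7, -1.0, -1.1]
grip_width: 0.133
finger_force: 25.0
```

Request:
{"name": "servo_tool", "arguments": {
  "series": [
    [[0,0,-0.0008],[0,0,0]],
    [[0,0,-0.0008],[0,0,0]],
    [[0,0,-0.0008],[0,0,0]]
  ]
}}

```text
time_s: 5.07
ee_pos: [0.4418, 0.2599, 0.0185]
tool_rot: [3.141, -0.0, 1.592]
force: [-0.7, -0.4, 6.4]
grip_width: 0.131
finger_force: 25.0
```

Request:
{"name": "servo_tool", "arguments": {
  "series": [
    [[0,0,0],[0,0,0]],
    [[0,0,0],[0,0,0]],
    [[0,0,0],[0,0,0]],
    [[0,0,0],[0,0,0]],
    [[0,0,0],[0,0,0]],
    [[0,0,0],[0,0,0]],
    [[0,0,0],[0,0,0]],
    [[0,0,0],[0,0,0]]
  ],
  "gripper": 0.6
}}

```text
time_s: 5.73
ee_pos: [0.4417, 0.2599, 0.0177]
tool_rot: [-3.142, 0.0, 1.592]
force: [0.5, 0.1, -0.1]
grip_width: 0.599
finger_force: 0.0
```

Request:
{"name": "servo_tool", "arguments": {
  "series": [
    [[0,0,0.025],[0,0,0]],
    [[0,0,0.04],[0,0,0]],
    [[-0.015,0,0.04],[0,0,0]],
    [[-0.028,0,0.04],[0,0,0]],
    [[-0.036,0,0.04],[0,0,0]],
    [[-0.044,0,0.04],[0,0,0]],
    [[-0.052,0,0.04],[0,0,0]],
    [[-0.06,0,0.04],[0,0,0]],
    [[-0.068,0,0.04],[0,0,0]],
    [[-0.076,0,0.04],[0,0,0]],
    [[-0.085,0,0.04],[0,0,0]],
    [[-0.085,0,0.1],[0,0,0]],
    [[-0.085,0,0.17],[0,0,0]],
    [[-0.085,0,0.24],[0,0,0]],
    [[-0.085,0,0.3],[0,0,0]],
    [[-0.085,0,0.3],[0,0,0]]
  ],
  "gripper": 0.6
}}

```text
time_s: 7.07
ee_pos: [0.3926, 0.2608, 0.2041]
tool_rot: [3.13, -0.004, 1.592]
force: [0.2, 0.3, 0.8]
grip_width: 0.6
finger_force: 0.0
```

```bash
python3 - <<'E'
from h import *
c=snap('wrist','wr2');t=snap('top','top2'); s=ctrl.read_state(); print(s['time_s'],s['ee_pos'],s['tool_rot'])
P=np.array([w(c,u,v,.003)[:2] for u,v in((0,0),(559,0),(0,250),(559,250))]);print(P)
E
```

```text
7.1667 [0.39064157 0.25997854 0.19846714] [ 3.13916775e+00 -7.96987349e-04  1.59181151e+00]
[[0.13288582 0.42580366]
 [0.65218486 0.43833264]
 [0.07315148 0.17273282]
 [0.72504512 0.18326447]]
```

View pics/wr2.png

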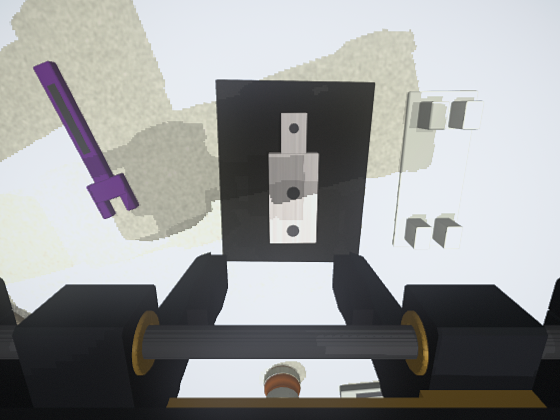

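The bracket lies flat on the mat. Its body corners are (269,153), (319,153), (316,243) and (269,243), and the tongue end is at (294,113).

```bash
python3 - <<'E'
from h import *
c=load('wr2')
g=cv2.cvtColor(c['pixels'],cv2.COLOR_BGR2GRAY); m=np.zeros_like(g); m[100:250,245:345]=g[100:250,245:345]>75
n,l,st,_=cv2.connectedComponentsWithStats(m); k=1+st[1:,4].argmax(); v,u=np.where(l==k); print(st[k])
P=np.array([w(c,a,b,.015)[:2] for a,b in zip(u,v)],np.float32)
r=cv2.minAreaRect(P); print(r); 
tip=w(c,294,113,.015);tail=w(c,292.5,243.5,.015);print(tip,tail,tip-tail,(tip+tail)/2)
# tray: look for bracket compartment ribs
from math import *
t=load('top0'); a=radians(7.93); R=np.array([[cos(a),-sin(a)],[sin(a),cos(a)]]); C=np.array([.5637,-.2727])
f=lambda x,y:(255+(x+.5)/4.3-.5,115+(y+.5)/4.3-.5)
for q in [(585,85),(640,80),(563,160),(648,150),(597,350),(712,330),(525,290),(588,280),(695,262),(467,295),(408,385)]: print(q,(R.T@(w(t,*f(*q),.017)[:2]-C)).round(4))
E
```

```text
[ 268  113   51  131 5363]
((0.4084053933620453, 0.2620154917240143), (0.052756670862436295, 0.13975264132022858), 1.3126494884490967)
[0.40673894 0.33184692 0.015     ] [0.40990477 0.19171046 0.015     ] [-3.16582964e-03  1.40136461e-01  5.55111512e-17] [0.40832186 0.26177869 0.015     ]
(585, 85) [ 0.0768 -0.0406]
(640, 80) [ 0.0753 -0.0719]
(563, 160) [ 0.0357 -0.0213]
(648, 150) [ 0.0347 -0.0698]
(597, 350) [-0.074 -0.023]
(712, 330) [-0.0717 -0.0885]
(525, 290) [-0.0348  0.0116]
(588, 280) [-0.0341 -0.0243]
(695, 262) [-0.0323 -0.0855]
(467, 295) [-0.0331  0.0443]
(408, 385) [-0.0789  0.0848]
```

Request:
{"name": "servo_tool", "arguments": {
  "series": [
    [[0.029,-0.003,-0.02],[0,0,0]],
    [[0.029,-0.003,-0.06],[0,0,0]],
    [[0.029,-0.003,-0.11],[0,0,0]],
    [[0.029,-0.003,-0.16],[0,0,0]],
    [[0.029,-0.003,-0.21],[0,0,0]],
    [[0.029,-0.003,-0.26],[0,0,0]],
    [[0.029,-0.003,-0.295],[0,0,0]],
    [[0.029,-0.003,-0.31],[0,0,0]],
    [[0.029,-0.003,-0.32],[0,0,0]],
    [[0.029,-0.003,-0.32],[0,0,0]]
  ],
  "gripper": 1
}}

```text
time_s: 8.0
ee_pos: [0.4074, 0.2579, 0.0048]
tool_rot: [-3.139, 0.001, 1.592]
force: [0.2, 0.6, -0.2]
grip_width: 1.0
finger_force: 0.0
```

Request:
{"name": "servo_tool", "arguments": {
  "series": [
    [[0,0,0],[0,0,0]],
    [[0,0,0],[0,0,0]],
    [[0,0,0],[0,0,0]],
    [[0,0,0],[0,0,0]],
    [[0,0,0],[0,0,0]],
    [[0,0,0],[0,0,0]],
    [[0,0,0],[0,0,0]],
    [[0,0,0],[0,0,0]]
  ],
  "gripper": 0,
  "squeeze": 30
}}

```text
time_s: 8.67
ee_pos: [0.4083, 0.2581, 0.0061]
tool_rot: [3.141, -0.0, 1.592]
force: [-1.0, -0.1, 3.9]
grip_width: 0.587
finger_force: 30.0
```

Request:
{"name": "servo_tool", "arguments": {
  "series": [
    [[0,0,0.02],[0,0,0]],
    [[0,0,0.08],[0,0,0]],
    [[0,0,0.15],[0,0,0]],
    [[0,0,0.21],[0,0,0]],
    [[0.02,-0.05,0.25],[0,0,-0.04]],
    [[0.2655,-0.976,0.25],[0,0,-0.463]],
    [[0.2655,-0.976,0.25],[0,0,-0.463]],
    [[0.2655,-0.976,0.25],[0,0,-0.463]],
    [[0.2655,-0.976,0.25],[0,0,-0.463]],
    [[0.2655,-0.976,0.25],[0,0,-0.463]],
    [[0.2655,-0.976,0.25],[0,0,-0.463]],
    [[0.2655,-0.976,0.25],[0,0,-0.463]],
    [[0.2655,-0.976,0.25],[0,0,-0.463]],
    [[0.2655,-0.976,0.25],[0,0,-0.463]],
    [[0.2655,-0.976,0.25],[0,0,-0.463]],
    [[0.2655,-0.976,0.25],[0,0,-0.463]],
    [[0.2655,-0.976,0.25],[0,0,-0.463]],
    [[0.2655,-0.976,0.25],[0,0,-0.463]],
    [[0.2655,-0.976,0.25],[0,0,-0.463]],
    [[0.2655,-0.976,0.25],[0,0,-0.463]]
  ]
}}

```text
time_s: 10.33
ee_pos: [0.5673, -0.3333, 0.1541]
tool_rot: [3.141, 0.001, 0.132]
force: [-1.3, -0.1, -2.6]
grip_width: 0.583
finger_force: 30.0
```

Request:
{"name": "servo_tool", "arguments": {
  "series": [
    [[0,0,0],[0,0,0]],
    [[0,0,0],[0,0,0]],
    [[0,0,0],[0,0,0]]
  ]
}}

```text
time_s: 10.58
ee_pos: [0.5672, -0.3262, 0.1557]
tool_rot: [-3.141, 0.001, 0.138]
force: [-1.1, 0.2, -2.1]
grip_width: 0.586
finger_force: 30.0
```

```bash
python3 - <<'E'
from h import *
c=snap('wrist','wr3'); s=ctrl.read_state(); print(s['time_s'],s['ee_pos'],s['tool_rot'],s['grip_width'],s['finger_force'])
E
```

```text
10.6333 [ 0.56734244 -0.32618773  0.15591637] [-3.14111947e+00  2.72907002e-04  1.38455448e-01] 0.5838779959381183 29.997919499874115
```

View pics/wr3.png

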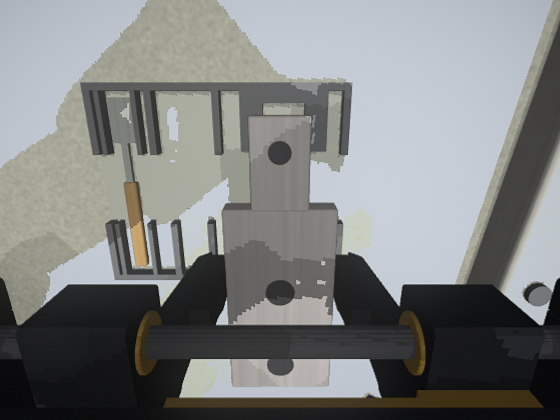

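```bash
python3 - <<'E'
from h import *
c=load('wr3'); from math import *
a=radians(7.93); R=np.array([[cos(a),-sin(a)],[sin(a),cos(a)]]); C=np.array([.5637,-.2727])
for n,u,v,z in [('TL',81,83,.017),('TR',351,83,.017),('nl',263,103,.017),('nr',304,103,.017),('spL',159,154,.017),('spR',213.5,154,.017),('tipL',249,116,.165),('tipR',311,116,.165),('bL',223,205,.165),('bR',336,205,.165)]:
    q=R.T@(w(c,u,v,z)[:2]-C); print(n,q.round(4))
E
```

```text
TL [0.0909 0.1082]
TR [ 0.0909 -0.1122]
nl [ 0.0754 -0.0401]
nr [ 0.0754 -0.0742]
spL [0.0331 0.0511]
spR [0.0331 0.0036]
tipL [ 0.0704 -0.0416]
tipR [ 0.0704 -0.0667]
bL [ 0.0327 -0.0291]
bR [ 0.0327 -0.0788]
```

The tray outline is at (81,83)–(351,83), and the tongue is just short of the narrow end at (263–304,103). I need about 3 mm toward −y, then descend.

Request:
{"name": "servo_tool", "arguments": {
  "series": [
    [[0.001,-0.004,-0.04],[0,0,0]],
    [[0.001,-0.004,-0.09],[0,0,0]],
    [[0.001,-0.004,-0.14],[0,0,0]],
    [[0.001,-0.004,-0.18],[0,0,0]],
    [[0.001,-0.004,-0.2],[0,0,0]],
    [[0.001,-0.004,-0.2],[0,0,0]],
    [[0.001,-0.004,-0.2],[0,0,0]],
    [[0.001,-0.004,-0.2],[0,0,0]]
  ]
}}

```text
time_s: 11.3
ee_pos: [0.5688, -0.3302, 0.0377]
tool_rot: [3.139, -0.002, 0.138]
force: [-0.6, -0.4, -1.9]
grip_width: 0.583
finger_force: 30.0
```

Request:
{"name": "servo_tool", "arguments": {
  "series": [
    [[-0.001,0.0015,-0.01],[0,0,0]],
    [[-0.001,0.0015,-0.02],[0,0,0]],
    [[-0.001,0.0015,-0.03],[0,0,0]],
    [[-0.001,0.0015,-0.038],[0,0,0]],
    [[-0.001,0.0015,-0.043],[0,0,0]],
    [[-0.001,0.0015,-0.045],[0,0,0]],
    [[-0.001,0.0015,-0.045],[0,0,0]]
  ]
}}

```text
time_s: 11.88
ee_pos: [0.5673, -0.329, 0.0086]
tool_rot: [-3.141, 0.0, 0.137]
force: [0.3, -0.3, -1.8]
grip_width: 0.586
finger_force: 30.0
```

Request:
{"name": "servo_tool", "arguments": {
  "series": [
    [[0,0,-0.001],[0,0,0]],
    [[0,0,-0.0015],[0,0,0]],
    [[0,0,-0.0015],[0,0,0]]
  ]
}}

```text
time_s: 12.13
ee_pos: [0.5675, -0.3292, 0.0082]
tool_rot: [3.141, -0.0, 0.137]
force: [-0.1, -0.4, -0.8]
grip_width: 0.587
finger_force: 30.0
```

Request:
{"name": "servo_tool", "arguments": {
  "series": [
    [[0,0,0],[0,0,0]],
    [[0,0,0],[0,0,0]],
    [[0,0,0],[0,0,0]],
    [[0,0,0],[0,0,0]]
  ],
  "gripper": 0.74
}}

```text
time_s: 12.47
ee_pos: [0.5674, -0.3291, 0.008]
tool_rot: [3.141, -0.0, 0.137]
force: [0.2, 1.0, 0.3]
grip_width: 0.744
finger_force: 0.0
```

Request:
{"name": "servo_tool", "arguments": {
  "series": [
    [[0,0,0.02],[0,0,0]],
    [[0,0,0.06],[0,0,0]],
    [[0,0,0.12],[0,0,0]],
    [[0,0,0.18],[0,0,0]],
    [[0,0,0.24],[0,0,0]],
    [[0,0,0.28],[0,0,0]],
    [[0,0,0.3],[0,0,0]],
    [[0,0,0.3],[0,0,0]]
  ]
}}

```text
time_s: 13.13
ee_pos: [0.5682, -0.3296, 0.1924]
tool_rot: [3.136, -0.005, 0.137]
force: [0.2, -0.5, 0.5]
grip_width: 0.744
finger_force: 0.0
```

```bash
python3 - <<'E'
from h import *
c=snap('wrist','wr4'); t=snap('top','top4'); s=ctrl.read_state(); print(s['time_s'],s['ee_pos'],s['tool_rot'],s['joint_pos'])
a=c['pixels'][40:320,60:400]; a=cv2.resize(a,None,fx=2,fy=2); cv2.imwrite('pics/m4.png',a)
E
```

```text
13.2333 [ 0.56718996 -0.32887004  0.18801543] [ 3.14141730e+00 -1.37928511e-04  1.37127892e-01] [-7.05634836e-01  6.03630369e-01  1.05740678e+00 -1.37780451e-05
  1.48033282e+00  7.28034855e-01]
```

View pics/m4.png

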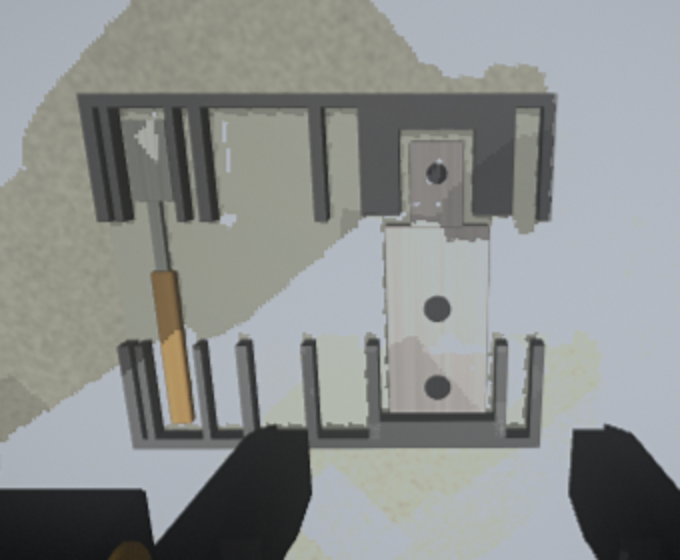

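The bracket sits in its compartment with an even gap all round and the tongue in the narrow end. Now the spanner.

Request:
{"name": "servo_tool", "arguments": {
  "series": [
    [[0.002,0.513,0],[0,0,-0.008]],
    [[0.002,0.513,0],[0,0,-0.008]],
    [[0.002,0.513,0],[0,0,-0.008]],
    [[0.002,0.513,0],[0,0,-0.008]],
    [[0.002,0.513,0],[0,0,-0.008]],
    [[0.002,0.513,0],[0,0,-0.008]],
    [[0.002,0.513,0],[0,0,-0.008]],
    [[0.002,0.513,0],[0,0,-0.008]],
    [[0.002,0.513,0],[0,0,-0.008]],
    [[0.002,0.513,0],[0,0,-0.008]],
    [[0.002,0.513,0],[0,0,-0.008]],
    [[0.002,0.513,0],[0,0,-0.008]],
    [[0.002,0.513,0],[0,0,-0.008]]
  ],
  "gripper": 0.55
}}

```text
time_s: 14.32
ee_pos: [0.5686, -0.0226, 0.1875]
tool_rot: [-3.142, 0.001, 0.11]
force: [-1.3, 0.1, 0.6]
grip_width: 0.556
finger_force: 0.0
```

```bash
python3 - <<'E'
from h import *
from math import *
c=load('wr4'); a=radians(7.93); R=np.array([[cos(a),-sin(a)],[sin(a),cos(a)]]); C=np.array([.5637,-.2727])
f=lambda x,y:(60+(x+.5)/2-.5,40+(y+.5)/2-.5)
for n,x,y,z in [('TL',78,94,.017),('TR',557,94,.017),('headL',218,220,.017),('headR',315,220,.017),('hanL',253,342,.017),('hanR',303,342,.017),('nL',400,130,.017),('nR',474,130,.017),('brL',410,141,.017),('brR',463,141,.017),('wall',390,412,.005)]: print(n,(R.T@(w(c,*f(x,y),z)[:2]-C)).round(4))
c=snap('wrist','wr5'); s=ctrl.read_state(); print(s['time_s'],s['ee_pos'],s['tool_rot'])
E
```

```text
TL [0.0912 0.1084]
TR [ 0.091  -0.1129]
headL [0.0334 0.0499]
headR [0.0333 0.0025]
hanL [-0.0294  0.0383]
hanR [-0.0295  0.0124]
nL [ 0.0752 -0.0399]
nR [ 0.0751 -0.0747]
brL [ 0.0702 -0.0445]
brR [ 0.0702 -0.0695]
wall [-0.0745 -0.0307]
14.3667 [ 0.56858093 -0.02238595  0.18757328] [-3.14150208e+00  4.47555498e-04  1.10309935e-01]
```

View pics/wr5.png

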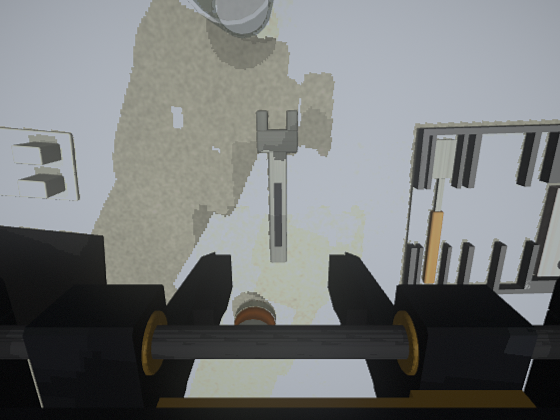

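The spanner's head prongs are at (257–298,111) and its tail at (278,262). The jar is at (254,310) and the beaker at (238,10), both clear of the fingers.

```bash
python3 - <<'E'
from h import *
from math import *
c=load('wr5')
h=w(c,277.5,111,.012);t=w(c,278.2,262,.012);d=h-t;yaw=atan2(d[1],d[0]);m=(h+t)/2
print(h,t,np.linalg.norm(d),degrees(yaw),m)
print('grasp',m[:2]+.006*d[:2]/.16)
a=radians(7.93); R=np.array([[cos(a),-sin(a)],[sin(a),cos(a)]]); C=np.array([.5637,-.2727])
print('place tcp for mid',C+R@[0.0,.0275],'with grasp 6mm',C+R@[.006,.0275])
print(ctrl.read_state()['ee_pos'])
E
```

```text
[ 0.64003246 -0.01321342  0.012     ] [ 0.48263812 -0.03106573  0.012     ] 0.15840354631439896 6.471064863418108 [ 0.56133529 -0.02213957  0.012     ]
grasp [ 0.56723758 -0.02147011]
place tcp for mid [ 0.55990601 -0.24546297] with grasp 6mm [ 0.56584864 -0.24463519]
[ 0.56858093 -0.02238595  0.18757328]
```

Request:
{"name": "servo_tool", "arguments": {
  "series": [
    [[0,0.002,-0.04],[0,0,0]],
    [[0,0.002,-0.1],[0,0,0]],
    [[0,0.002,-0.16],[0,0,0]],
    [[0,0.002,-0.21],[0,0,0]],
    [[0,0.002,-0.25],[0,0,0]],
    [[0,0.002,-0.28],[0,0,0]],
    [[0,0.002,-0.295],[0,0,0]],
    [[0,0.002,-0.302],[0,0,0]],
    [[0,0.002,-0.305],[0,0,0]],
    [[0,0.002,-0.305],[0,0,0]]
  ]
}}

```text
time_s: 15.2
ee_pos: [0.569, -0.0203, 0.0055]
tool_rot: [3.141, -0.001, 0.112]
force: [0.7, -0.4, 0.2]
grip_width: 0.549
finger_force: 0.0
```

Request:
{"name": "servo_tool", "arguments": {
  "series": [
    [[0,0,0],[0,0,0]],
    [[0,0,0],[0,0,0]],
    [[0,0,0],[0,0,0]],
    [[0,0,0],[0,0,0]],
    [[0,0,0],[0,0,0]],
    [[0,0,0],[0,0,0]],
    [[0,0,0],[0,0,0]],
    [[0,0,0],[0,0,0]]
  ],
  "gripper": 0,
  "squeeze": 35
}}

```text
time_s: 15.87
ee_pos: [0.5687, -0.02, 0.0052]
tool_rot: [3.141, -0.0, 0.112]
force: [-0.9, -0.4, 3.7]
grip_width: 0.194
finger_force: 35.0
```

Request:
{"name": "servo_tool", "arguments": {
  "series": [
    [[0,0,0.02],[0,0,0]],
    [[0,0,0.07],[0,0,0]],
    [[0,0,0.13],[0,0,0]],
    [[0,0,0.18],[0,0,0]],
    [[0,-0.03,0.2],[0,0,0]],
    [[-0.002,-0.09,0.2],[0,0,0.0084]],
    [[-0.002,-0.15,0.2],[0,0,0.0084]],
    [[-0.002,-0.21,0.2],[0,0,0.0084]],
    [[-0.002,-0.27,0.2],[0,0,0.0084]],
    [[-0.002,-0.32,0.2],[0,0,0.0084]],
    [[-0.002,-0.355,0.2],[0,0,0.0084]],
    [[-0.002,-0.37,0.2],[0,0,0.0084]],
    [[-0.002,-0.374,0.2],[0,0,0.0084]],
    [[-0.002,-0.374,0.2],[0,0,0.0084]],
    [[-0.002,-0.374,0.2],[0,0,0.0084]]
  ]
}}

```text
time_s: 17.12
ee_pos: [0.5674, -0.243, 0.1246]
tool_rot: [-3.141, 0.001, 0.14]
force: [0.1, -0.5, -2.2]
grip_width: 0.195
finger_force: 35.0
```

Request:
{"name": "servo_tool", "arguments": {
  "series": [
    [[0,0,-0.03],[0,0,0]],
    [[0,0,-0.08],[0,0,0]],
    [[0,0,-0.12],[0,0,0]],
    [[0,0,-0.14],[0,0,0]],
    [[0,0,-0.145],[0,0,0]],
    [[0,0,-0.145],[0,0,0]],
    [[0,0,-0.145],[0,0,0]]
  ]
}}

```text
time_s: 17.7
ee_pos: [0.568, -0.2439, 0.0389]
tool_rot: [3.141, -0.001, 0.139]
force: [-0.7, -0.0, -2.6]
grip_width: 0.199
finger_force: 35.0
```

```bash
python3 - <<'E'
from h import *
c=snap('wrist','wr6'); s=ctrl.read_state(); print(s['time_s'],s['ee_pos'],s['tool_rot'],s['grip_width'])
cv2.imwrite('pics/m6.png',cv2.resize(c['pixels'][40:330,120:480],None,fx=2,fy=2))
E
```

```text
17.75 [ 0.56807368 -0.24420626  0.03920407] [ 3.14016739e+00 -1.66629846e-03  1.39133358e-01] 0.1962843699674944
```

View pics/m6.png

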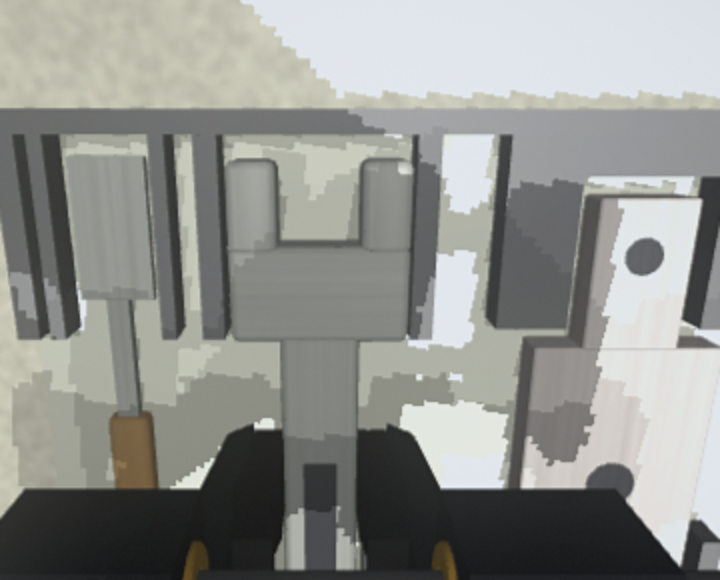

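```bash
python3 - <<'E'
from h import *
from math import *
c=load('wr6'); a=radians(7.93); R=np.array([[cos(a),-sin(a)],[sin(a),cos(a)]]); C=np.array([.5637,-.2727])
f=lambda x,y:(120+(x+.5)/2-.5,40+(y+.5)/2-.5)
for n,x,y,z in [('ribL',217,135,.017),('ribR',417,135,.017),('hL',226,160,.046),('hR',412,160,.046),('h2L',231,338,.046),('h2R',408,338,.046)]: print(n,(R.T@(w(c,*f(x,y),z)[:2]-C)).round(4))
E
```

```text
ribL [0.0855 0.0528]
ribR [0.0856 0.0035]
hL [0.0809 0.0469]
hR [0.081  0.0085]
h2L [0.0423 0.0474]
h2R [0.0424 0.0077]
```

The spanner head is within 1 mm of its compartment in both directions, so I'll lower it.

Request:
{"name": "servo_tool", "arguments": {
  "series": [
    [[0,0,-0.01],[0,0,0]],
    [[0,0,-0.02],[0,0,0]],
    [[0,0,-0.03],[0,0,0]],
    [[0,0,-0.038],[0,0,0]],
    [[0,0,-0.043],[0,0,0]],
    [[0,0,-0.046],[0,0,0]],
    [[0,0,-0.046],[0,0,0]],
    [[0,0,-0.046],[0,0,0]]
  ]
}}

```text
time_s: 18.42
ee_pos: [0.5675, -0.2445, 0.0103]
tool_rot: [3.141, -0.0, 0.138]
force: [0.3, -1.2, -2.6]
grip_width: 0.201
finger_force: 35.0
```

Request:
{"name": "servo_tool", "arguments": {
  "series": [
    [[0,0,-0.0007],[0,0,0]],
    [[0,0,-0.0014],[0,0,0]],
    [[0,0,-0.0014],[0,0,0]],
    [[0,0,-0.0014],[0,0,0]]
  ]
}}

```text
time_s: 18.75
ee_pos: [0.5675, -0.2445, 0.0102]
tool_rot: [3.141, -0.001, 0.138]
force: [-2.6, 0.8, 4.9]
grip_width: 0.198
finger_force: 35.0
```

Contact. I'll open modestly so the fingers miss the neighbours, then rise.

Request:
{"name": "servo_tool", "arguments": {
  "series": [
    [[0,0,0],[0,0,0]],
    [[0,0,0],[0,0,0]],
    [[0,0,0],[0,0,0]],
    [[0,0,0],[0,0,0]],
    [[0,0,0],[0,0,0]]
  ],
  "gripper": 0.42
}}

```text
time_s: 19.17
ee_pos: [0.5674, -0.2444, 0.0093]
tool_rot: [-3.142, -0.0, 0.138]
force: [-0.3, -0.7, 0.6]
grip_width: 0.419
finger_force: 0.0
```

Request:
{"name": "servo_tool", "arguments": {
  "series": [
    [[0,0,0.015],[0,0,0]],
    [[0,0,0.05],[0,0,0]],
    [[0,0,0.1],[0,0,0]],
    [[0,0,0.16],[0,0,0]],
    [[0,0,0.22],[0,0,0]],
    [[0,0,0.28],[0,0,0]],
    [[0,0,0.32],[0,0,0]],
    [[0,0,0.32],[0,0,0]],
    [[0,0,0.32],[0,0,0]]
  ]
}}

```text
time_s: 19.92
ee_pos: [0.5675, -0.2445, 0.203]
tool_rot: [3.14, -0.002, 0.138]
force: [-0.1, 0.4, 0.2]
grip_width: 0.426
finger_force: 0.0
```

```bash
python3 - <<'E'
from h import *
c=snap('wrist','wr7'); s=ctrl.read_state(); print(s['time_s'],s['ee_pos'])
cv2.imwrite('pics/m7.png',cv2.resize(c['pixels'][20:310,100:460],None,fx=2,fy=2))
E
```

```text
19.9667 [ 0.56708567 -0.24422224  0.20126555]
```

View pics/m7.png

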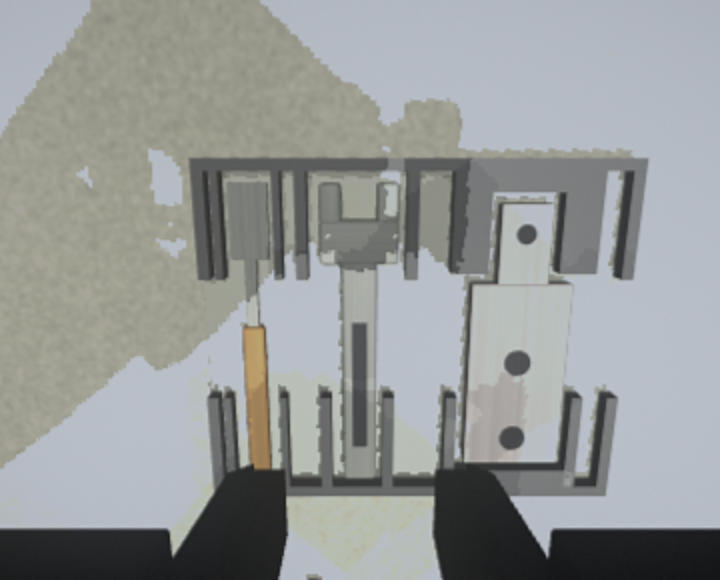

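Both parts lie flat in their compartments: the spanner head is at crop (358,220) in the wide end and the bracket tongue at (525,235) in the narrow end. The spatula hasn't moved and the robot is clear, so I'm handing in.

```bash
python3 -c "
from workcell import ctrl
print(ctrl.close_job())"
```

```text
the job is handed in; nothing more can be done
None
```

The bracket was laid flat on the mat, released, taken again across its width and laid in its compartment; the spanner lies flat in its own, and the job is handed in (no verdict came back) at about 20 s of the 72 s allowed.

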